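Empty the loose tray and hold it against the sprung stop for screwing down

TASK

Lift the small loose blue tray by its grip tab and tip it so that both coaxial adapters slide out into the wooden box (do not touch the adapters with the fingers). Then lay the empty tray flat on the plywood board, open front centred and square against the sprung aluminium stop, and press it along the board with a steady push of about 8 N (5 to 12 N) so that I can screw it down: finish while still holding it pressed like that. Leave the other things on the table where they are and do not ram the stop.

Things in the scene. Friction and masses are not known exactly. Their poses are not given: they have to be found in the camera images.
- tray: Loose blue plastic tray, 90 (x) by 140 (y) mm, about 120 g, standing on the table. Origin: centre of its underside; z up. Its front is its -y end, which is open (no wall). Floor 4 mm thick, side walls 3 mm thick up to 24 mm height; rear wall (+y end) 10 mm thick, up to 24 mm height, with the grip tab on its middle. Smooth: the adapters start to slide on it at a tilt between about 18 and 26 degrees.
- tray_grip (a point): Centre of the tray's grip tab, 65 mm along +y and 46 mm up in the tray's frame. The tab is 50 mm wide (x), 10 mm thick (y) and rises upright on the rear wall from 24 to 60 mm above the tray's underside; pinch it across its thickness (y). Axes as the tray's.
- elbow: Grey right-angle coaxial adapter, lying in the tray: two arms of 14 mm diameter and 22 mm length, within a 30 mm square, 25 g. Origin on its underside, near its middle. Side by side with the tee; either may be on the left.
- tee: Grey T-shaped coaxial adapter, lying in the tray: bar 34 mm long with a 20 mm stem, 14 mm diameter, 28 g. Origin on its underside, near its middle.
- box: Open wooden box, fixed, 160 (x) by 150 (y) mm outside, 55 mm high, walls and floor 5 mm. Origin: centre of its underside; z up.
- board: Plywood board, fixed to the table, 150 (x) by 240 (y) by 12 mm thick. Origin: centre of its underside; z up. At its -y end stands an aluminium block, 34 mm high above the board and 22 mm deep, that carries the sprung stop; the rest, towards +y, is free for the tray.
- stop: Sprung aluminium stop bar, 110 mm wide (x), 12 mm thick, from 1.5 to 31.5 mm above the board. Origin: middle of the lower edge of its front face, which looks to the board's +y; axes as the board's. At rest the face lies 45 mm to the -y side of the board's centre; pressed, it slides along the board's -y by up to 35 mm against a spring of 0.4 N per mm from zero (8 N at 20 mm) and springs back when released.
- paperweight: Glass paperweight, 68 mm wide, 42 mm high; leave alone. Origin under its centre.
- key: Black dual-lever paddle key, about 110 by 70 mm, 45 mm high; leave alone. Origin under its centre.
- screwdriver: Screwdriver lying on the table; leave alone.
- jar: Small glass jar with metal cap, 48 mm wide, 55 mm high; leave alone. Origin under its centre.
Things that resemble listed ones, but are neither listed nor needed, are in the scene too. Several things have the shape of the tray; the one meant has the colours described above.

How it is judged:
On the way, in this order (a step that is already met when the one before it is completed fails the run):
1. the tray is lifted clear of the table and tipped (height (world z) of tray above 0.05 m and angle between tray's own z axis and vertical above 0.25 rad), for 0.1 s.
2. both adapters are in the wooden box (x of elbow in the frame of box between -0.075 and 0.075 m and y of elbow in the frame of box between -0.07 and 0.07 m and z of elbow in the frame of box between -0.01 and 0.05 m and x of tee in the frame of box between -0.075 and 0.075 m and y of tee in the frame of box between -0.07 and 0.07 m and z of tee in the frame of box between -0.01 and 0.05 m), for 0.2 s.
3. the empty tray lies flat, centred and square on the board and is pressed against the sprung stop with 5 to 12 N (contact force between tray and stop between 5 and 12 N and x of tray in the frame of board between -0.012 and 0.012 m and y of tray_grip in the frame of board above 0.03 m and z of tray in the frame of board between 0.006 and 0.018 m and angle between tray's own z axis and vertical below 0.09 rad and angle between the y axis of tray and the y axis of board, either way round below 0.09 rad and contact force between the fingers and tray above 1 N and linear speed of stop below 0.01 m/s), for 0.5 s.
At the end, for the whole second after the job is handed in: Both adapters lie in the wooden box; the tray lies on the board (underside within 6 mm of its top, tilt under 0.09 rad), open front to the stop, square to it within 0.09 rad and centred within 12 mm, and the robot still holds it there pressed on the stop with a steady 5 to 12 N (all of step 2 and all of step 3); the arm keeps its last pose, push and grip.
It fails at once if the paperweight, key, screwdriver or jar is moved by over 20 mm (distance of any of paperweight, key, screwdriver, jar from where it was at the start of the episode above 0.02 m).
It fails at once if the fingers touch an adapter (contact force between the fingers and elbow above 1 N or contact force between the fingers and tee above 1 N).
It fails at once if the stop is rammed (over 25 N) (contact force between tray and stop above 25 N).
It also fails if it takes over 48 s, if anything falls off the work surface, if the arm or the gripper's body presses on something with over 40 N, if the wrist force passes 120 N, or if a joint passes its speed limit or range.

ROBOT

A 6-joint arm with a two-finger parallel gripper is mounted at the origin on the work surface. World frame = base frame: x ahead of the robot, y to its left, z up, the work surface at z = 0. Lengths are in m, angles in rad, forces in N, time in s.
With the tool pointing down it reaches from about 0.225 to 0.875 m from the base axis. Payload 3.4 kg.
Tool frame: the origin (TCP) lies between the finger pads; the fingertips stand 11 mm ahead of it and the grasp point (between the pads) lies 8 mm behind it; z points along the fingers, y is the line along which they close (so a half turn about z gives the same grasp; the last joint's range is limited). The gripper opens to 85 mm and grips with 20 to 120 N. Pads are 22 mm wide; open, the fingers measure 114 mm over their backs; the gripper's body (76 mm by 85 mm) begins 54 mm behind the grasp point. The pads swing forward as they close: fully open they stand 13 mm farther back than shut.
Start: joints at [1.167, 0.276, 1.505, -0, 1.361, -0.121], TCP at [0.16, 0.552, 0.242] pointing down, gripper open.
Joint ranges: [-2.89, 2.89], [-0.75, 2.08], [0.22, 2.7], [-1.18, 4.32], [0.11, 2.71], [-2.7, 2.7]. Speed limits (rad/s): [2.57, 2.57, 3.14, 3.14, 3.14, 3.14].

INTERFACE

Orientations are given as a unit quaternion [w, x, y, z].
In Python, from rig import sensors, eyes, manip gives the robot as it stands.
- The arm moves only by the tool drive_tool, never from a script. Its argument "deltas" is a list of rows, each an object with "linear": the shift along the world's x, y, z in mm, a list of three; "twist": the turn about the world's z in degrees; "claw": the opening, from 0 (shut) to 1 (fully open). In form: [{"linear": [tx, ty, tz], "twist": twist, "claw": claw}, ...]. A call has 1 to 12 rows; each row is the pose to reach, as a shift and turn from the pose commanded when the call began; what a row does not reach only later rows make up. A row lasts 1/12 s, in which the tool goes at most 41.7 mm and 7.16 degrees, less where a joint would pass 70% of its speed; a pose out of reach is approached as far as the arm can. A call with a gripper value outside its range is refused whole. The fingers move at their own pace and stop on an object; "squeeze" is the grip in N (left out, the last holds). Time passes only in rows, so rows that repeat a pose let the fingers close. It gives the time, the measured TCP pose, the force, the opening and the grip force at its end, in the units of the state.
- sensors.get_state(): the state, without advancing time (a new reading comes with each control period).
- eyes.get_image(name): name is "scene" or "top" or "wrist"; returns the picture (384x512x3 uint8, red, green, blue); there is no depth.
- eyes.camera_model(name): a dict with "intrinsics" (3x3 intrinsics, pixels), "dist" ([k1, k2, p1, p2, k3] as OpenCV has them; the pictures are not rectified), "R" (3x3) and "t" (3): a world point X has camera coordinates R X + t. Camera axes: x right, y down, z forward; pixel columns grow to the right and rows downward; lengths in m; the calibration is good to about 2 mm. A picture is of the moment at which its call begins: read the wrist's pose just before it. camera_model takes no time and is no camera call; for the wrist camera it gives the pose at the moment of the call.
- manip.sign_off(): hands the job in; it is judged then, once.
The state is a dict: "clock": time; "qpos": joint angles; "qd": joint speeds; "effort": joint torques, N m; "position": TCP position; "ee_rot": TCP orientation; "contact_force": force on the tool from outside, world axes, zero at the start; "moment": the same for the moment, N m; "width": finger opening in m; "gripper_force": force on a finger pad.
Only numpy, scipy, OpenCV 4.12 (cv2) and the standard library are available. Lean on these libraries where they do the work, as an engineer would, in place of code of your own. Each camera call takes 0.05 s, during which the arm holds its last target. There are 200 camera calls.

## Working session

There is one attempt and no reset: what is moved stays moved. The work goes in short steps, Python scripts to look and compute and a tool call to move; the robot and the scene stay as the last step left them, time stands still between calls to the robot, and variables do not carry over. Pictures are saved under pics/ and viewed, at most 10 in all, crops included, and the job is handed in when it is done.

Besides the shell and the picture viewer there is one more tool, called after "Call:" by a JSON object that holds its "method" and its "body", one argument or row to a line. drive_tool: Moves the arm, as the interface text tells. Its arguments: {"type":"object","properties":{"deltas":{"type":"array","items":{"type":"object","properties":{"linear":{"type":"array","items":{"type":"number"}},"twist":{"type":"number"},"claw":{"type":"number"}}}},"squeeze":{"type":"number"}},"required":["deltas"]}

```bash
mkdir -p pics; ls; python3 - <<'E'
from rig import sensors, eyes, manip
import cv2
print(sensors.get_state())
for n in ("scene","top"):
    im=eyes.get_image(n); cv2.imwrite(f"pics/{n}0.png",cv2.resize(im[:,:,::-1],(800,600),interpolation=cv2.INTER_CUBIC))
    m=eyes.camera_model(n);print(n,m)
E
```

```text
pics
{'clock': 0.0, 'qpos': array([ 1.16701985e+00,  2.76584337e-01,  1.50617325e+00,  4.98039881e-05,
        1.36066713e+00, -1.20990271e-01]), 'qd': array([-0.00094099, -0.00175602, -0.00157854,  0.00086826,  0.0003929 ,
        0.00204587]), 'effort': array([ 2.88732363e-04, -4.16790104e+01, -2.45799297e+01, -2.22072958e-05,
        1.13743823e-02, -5.04108073e-06]), 'position': array([0.16022243, 0.55168877, 0.24142977]), 'ee_rot': array([-2.61119795e-04,  1.40927559e-01,  9.90019486e-01, -8.78366292e-04]), 'contact_force': array([ 0.61617268, -0.37016107, -0.15975868]), 'moment': array([ 0.02375466, -0.02976286, -0.01794958]), 'gripper_force': 0.0, 'width': 0.0852521050472921}
scene {'intrinsics': array([[443.76578896,   0.        , 247.36163474],
       [  0.        , 443.76578896, 192.30665979],
       [  0.        ,   0.        ,   1.        ]]), 'dist': array([-0.07297506,  0.        ,  0.        ,  0.        ,  0.        ]), 'R': array([[-0.75064392,  0.66068171,  0.00577799],
       [ 0.55908005,  0.63981922, -0.52731476],
       [-0.35208409, -0.39259526, -0.84965037]]), 't': array([ 0.33008064, -0.28993091,  1.40366294])}
top {'intrinsics': array([[371.56755143,   0.        , 259.69162844],
       [  0.        , 371.56755143, 189.75356087],
       [  0.        ,   0.        ,   1.        ]]), 'dist': array([-0.1126332,  0.       ,  0.       ,  0.       ,  0.       ]), 'R': array([[ 0.01490137, -0.99969712,  0.01958603],
       [-0.99190096, -0.01725055, -0.12583679],
       [ 0.12613654, -0.01755226, -0.9918576 ]]), 't': array([0.04097413, 0.52894536, 0.89649119])}
```

View pics/scene0.png

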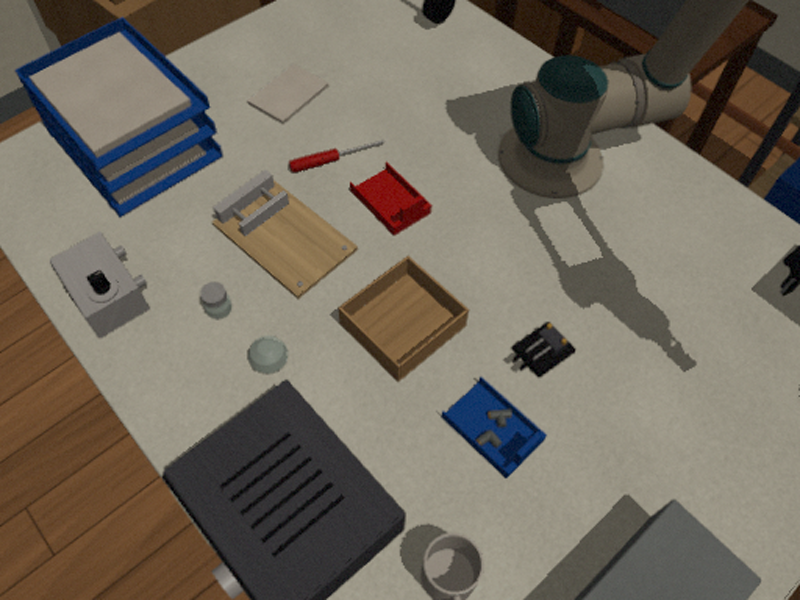

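View pics/top0.png

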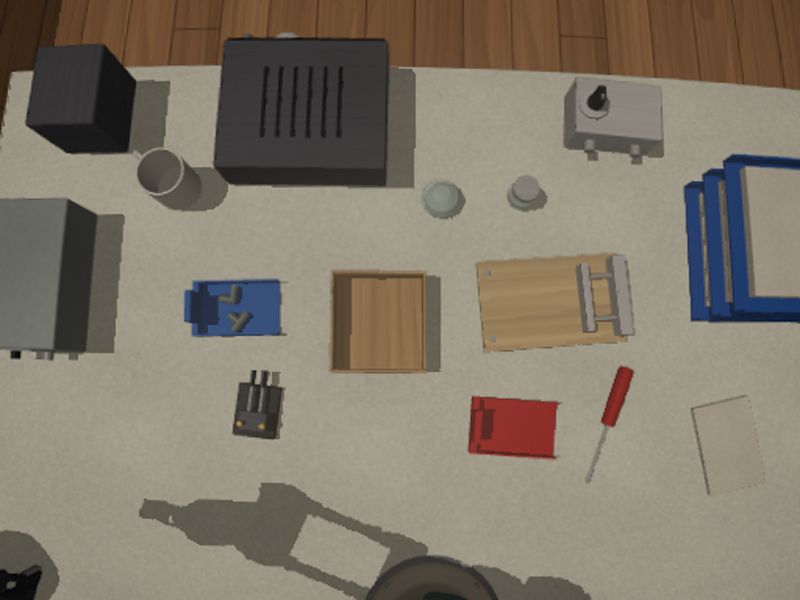

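Top view: the blue tray is at about (237,308), open front to the right (world −y) with the tab on the left. The box is at (380,322) and the board at (555,303), with the stop on its right. The key is at (258,408). Tray front, box and board lie in a line along −y. Next I'll measure.

```bash
cat > h.py <<'E'
import cv2, numpy as np
from rig import sensors, eyes, manip
def ray(cam,px,z,m=None):
    m=m or eyes.camera_model(cam); R,t=np.array(m["R"]),np.array(m["t"])
    u=cv2.undistortPoints(np.array([[px]],float),m["intrinsics"],m["dist"])[0,0]
    d=R.T@np.array([u[0],u[1],1]); c=-R.T@t
    return c+d*(z-c[2])/d[2]
def proj(cam,P,m=None):
    m=m or eyes.camera_model(cam)
    return cv2.projectPoints(np.array(P,float).reshape(-1,3),cv2.Rodrigues(m["R"])[0],m["t"],m["intrinsics"],m["dist"])[0].reshape(-1,2)
E
python3 - <<'E'
from h import *
im=cv2.imread("pics/top0.png")
a=im[240:380,170:450]; b=im[235:375,450:650]
a=cv2.resize(a,(800,400),interpolation=cv2.INTER_CUBIC)
cv2.imwrite("pics/a.png",a)
k=512/800
for n,p,z in [("trayFL",(280,281),.024),("trayFR",(284,335),0),("rearR",(193,336),.0),("rear tabTop",(186,289),.06),("rear tabTop2",(186,321),.06),
 ("boxTL",(331,271),.055),("boxTR",(426,271),.055),("boxBR",(426,373),.055),("boxBL",(331,373),.055),
 ("bdTL",(477,263),.012),("bdBL",(485,352),.012),("bdTR",(625,253),.012),("bdBR",(629,342),.012),("stop1",(580,264),.0435),("stop2",(587,331),.0435),("key",(258,408),.02),("jar",(526,190),.05),("pw",(442,198),.03)]:
    print(n,ray("top",(p[0]*k,p[1]*k),z).round(3))
E
```

```text
trayFL [0.551 0.254 0.024]
trayFR [0.465 0.248 0.   ]
rearR [0.46  0.401 0.   ]
rear tabTop [0.531 0.395 0.06 ]
rear tabTop2 [0.48  0.392 0.06 ]
boxTL [0.564 0.168 0.055]
boxTR [0.566 0.019 0.055]
boxBR [0.407 0.017 0.055]
boxBL [0.405 0.163 0.055]
bdTL [ 0.589 -0.068  0.012]
bdBL [ 0.442 -0.081  0.012]
bdTR [ 0.612 -0.321  0.012]
bdBR [ 0.461 -0.323  0.012]
stop1 [ 0.585 -0.232  0.043]
stop2 [ 0.476 -0.241  0.043]
key [0.346 0.282 0.02 ]
jar [ 0.704 -0.144  0.05 ]
pw [ 0.693 -0.008  0.03 ]
```

View pics/a.png

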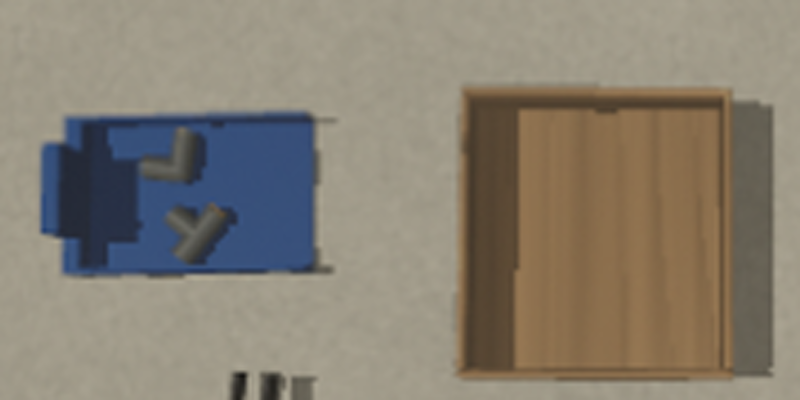

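Call:
{"method": "drive_tool", "body": {
  "deltas": [
    {"linear": [35, -35, 0], "twist": -7, "claw": 1},
    {"linear": [70, -60, 0], "twist": -14, "claw": 1},
    {"linear": [105, -80, 0], "twist": -21, "claw": 1},
    {"linear": [140, -95, 0], "twist": -28, "claw": 1},
    {"linear": [175, -110, 0], "twist": -35, "claw": 1},
    {"linear": [210, -125, 0], "twist": -42, "claw": 1},
    {"linear": [245, -135, 0], "twist": -49, "claw": 1},
    {"linear": [275, -145, 0], "twist": -56, "claw": 1},
    {"linear": [300, -152, 0], "twist": -62, "claw": 1},
    {"linear": [325, -158, -20], "twist": -68, "claw": 1},
    {"linear": [345, -163, -40], "twist": -71, "claw": 1},
    {"linear": [345, -163, -60], "twist": -71, "claw": 1}
  ]
}}

```text
clock: 1.1
position: [0.51, 0.3878, 0.181]
ee_rot: [0.001, 0.691, 0.722, 0.001]
contact_force: [-0.4, 0.5, -0.4]
width: 0.0854
gripper_force: 0.0
```

```bash
python3 - <<'E'
from h import *
s=sensors.get_state();m=eyes.camera_model("wrist");im=eyes.get_image("wrist")
s=sensors.get_state();print(s["clock"],s["position"],s["ee_rot"],s["qpos"])
np.save("w1.npy",m,allow_pickle=True)
cv2.imwrite("pics/w1.png",cv2.resize(im[:,:,::-1],(800,600),interpolation=cv2.INTER_CUBIC))
for z in (.0,.06): print(proj("wrist",[[.505,.389,z]],m)*800/512)
E
```

```text
1.15 [0.50538271 0.38676048 0.17617341] [-0.00083729  0.69070667  0.72312323 -0.00404839] [ 5.44218564e-01  4.11837303e-01  1.46427637e+00 -5.19873560e-04
  1.27373223e+00  4.98524451e-01]
[[397.60334672 267.01482651]]
[[396.13403207 291.05128649]]
```

View pics/w1.png

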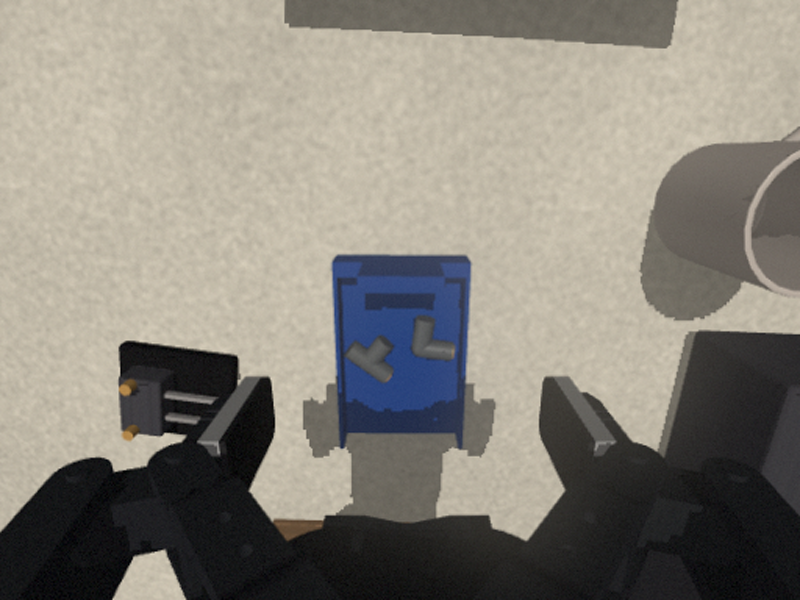

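Wrist view: the tab's top face spans about (358–442, 262–275), the floor's front edge is at about row 432 between x 345 and 458, and the rear top corners are at (333,260) and (469,259).

```bash
python3 - <<'E'
from h import *
m=np.load("w1.npy",allow_pickle=True).item();k=.64
for n,p,z in [("tabL",(358,270),.06),("tabR",(442,270),.06),("tabrear",(400,263),.06),("tabfront",(400,275),.06),("RL",(334,260),.024),("RR",(469,260),.024),("FL",(345,433),.004),("FR",(459,433),.004),("sideL",(339,440),.024),("sideR",(465,440),.024)]:
    print(n,ray("wrist",(p[0]*k,p[1]*k),z,m).round(4))
E
```

```text
tabL [0.483  0.4005 0.06  ]
tabR [0.5305 0.4025 0.06  ]
tabrear [0.5066 0.4055 0.06  ]
tabfront [0.5068 0.3986 0.06  ]
RL [0.4641 0.3976 0.024 ]
RR [0.5508 0.4012 0.024 ]
FL [0.4692 0.2563 0.004 ]
FR [0.5577 0.2599 0.004 ]
sideL [0.4672 0.2636 0.024 ]
sideR [0.5592 0.2673 0.024 ]
```

```bash
python3 - <<'E'
from h import *
m=np.load("w1.npy",allow_pickle=True).item();k=.64
print("cam",-np.array(m["R"]).T@m["t"], np.array(m["R"])[2])
for fy in (.250,.254,.258):
  for n,y,z in [("front floor",0,.004),("front bot",0,0),("rearbot",.14,0),("reartop",.14,.024),("wallfront",.13,.024),("tab rear top",.14,.06),("tab front top",.13,.06)]:
    P=[[.507,fy+y,z]]
    print(fy,n,(proj("wrist",P,m)[0]/k).round(0),(proj("top",P)[0]/k).round(0))
im=cv2.imread("pics/w1.png")[240:460,310:500]
cv2.imwrite("pics/w1c.png",cv2.resize(im,None,fx=2.7,fy=2.7,interpolation=cv2.INTER_CUBIC))
E
```

```text
cam [0.50658755 0.46261061 0.31220901] [ 0.01660007 -0.2915786  -0.95640282]
0.25 front floor [393. 442.] [284. 309.]
0.25 front bot [393. 439.] [284. 310.]
0.25 rearbot [401. 266.] [201. 308.]
0.25 reartop [400. 274.] [196. 307.]
0.25 wallfront [400. 289.] [202. 307.]
0.25 tab rear top [400. 290.] [188. 304.]
0.25 tab front top [399. 306.] [195. 304.]
0.254 front floor [394. 437.] [281. 309.]
0.254 front bot [394. 434.] [282. 310.]
0.254 rearbot [401. 260.] [199. 308.]
0.254 reartop [400. 268.] [194. 306.]
0.254 wallfront [400. 283.] [200. 307.]
0.254 tab rear top [400. 283.] [186. 304.]
0.254 tab front top [399. 300.] [192. 304.]
0.258 front floor [394. 433.] [279. 309.]
0.258 front bot [394. 430.] [279. 310.]
0.258 rearbot [401. 254.] [196. 308.]
0.258 reartop [401. 262.] [191. 306.]
0.258 wallfront [400. 277.] [197. 307.]
0.258 tab rear top [400. 276.] [184. 304.]
0.258 tab front top [400. 293.] [190. 304.]
```

View pics/w1c.png

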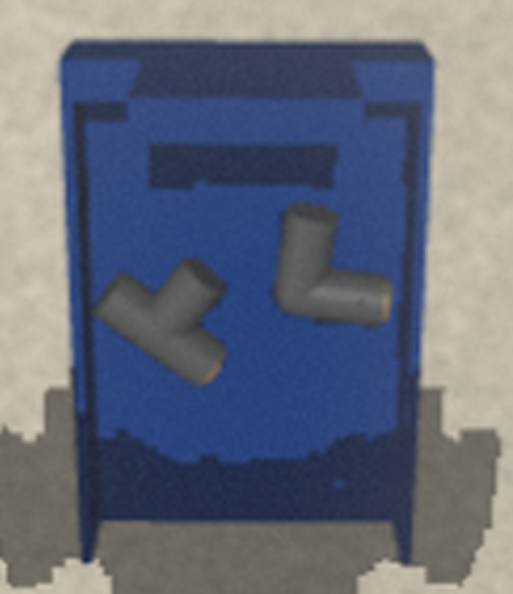

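Solved: tab centre is about (0.507, 0.391), tray yaw about 2.4°. I can't tilt the tool, so I'll pinch the tab across its width, which lets the tray pivot about the pad axis. I'll lift with a firm grip and loosen it over the box.

Call:
{"method": "drive_tool", "body": {
  "deltas": [
    {"linear": [2, 3, -40], "twist": 0, "claw": 1},
    {"linear": [2, 3, -75], "twist": 0, "claw": 1},
    {"linear": [2, 3, -105], "twist": 0, "claw": 1},
    {"linear": [2, 3, -125], "twist": 0, "claw": 1},
    {"linear": [2, 3, -135], "twist": 0, "claw": 1},
    {"linear": [2, 3, -140], "twist": 0, "claw": 1},
    {"linear": [2, 3, -140], "twist": 0, "claw": 1}
  ],
  "squeeze": 80
}}

```text
clock: 1.73
position: [0.5071, 0.3923, 0.042]
ee_rot: [-0.0, 0.689, 0.724, -0.001]
contact_force: [0.2, -0.1, 0.1]
width: 0.0851
gripper_force: 0.0
```

Call:
{"method": "drive_tool", "body": {
  "deltas": [
    {"linear": [0, 0, 0], "twist": 0, "claw": 0.4},
    {"linear": [0, 0, 0], "twist": 0, "claw": 0.4},
    {"linear": [0, 0, 0], "twist": 0, "claw": 0.4},
    {"linear": [0, 0, 0], "twist": 0, "claw": 0.4},
    {"linear": [0, 0, 0], "twist": 0, "claw": 0.4},
    {"linear": [0, 0, 0], "twist": 0, "claw": 0.4}
  ]
}}

```text
clock: 2.23
position: [0.5086, 0.3931, 0.0445]
ee_rot: [0.0, 0.69, 0.724, 0.002]
contact_force: [-0.9, 0.7, 7.3]
width: 0.0479
gripper_force: 83.1
```

Call:
{"method": "drive_tool", "body": {
  "deltas": [
    {"linear": [0, 0, 3], "twist": 0, "claw": 0.4},
    {"linear": [0, 0, 6], "twist": 0, "claw": 0.4},
    {"linear": [0, 0, 10], "twist": 0, "claw": 0.4},
    {"linear": [0, 0, 10], "twist": 0, "claw": 0.4}
  ]
}}

```text
clock: 2.57
position: [0.5077, 0.3923, 0.053]
ee_rot: [0.0, 0.69, 0.724, 0.0]
contact_force: [0.5, -0.6, -1.1]
width: 0.048
gripper_force: 82.5
```

```bash
python3 - <<'E'
from h import *
s=sensors.get_state();print(s["position"],s["moment"],s["contact_force"],s["width"],s["gripper_force"])
m=eyes.camera_model("wrist");im=eyes.get_image("wrist")[:,:,::-1]
a=cv2.resize(im[130:330,120:400],None,fx=1.42,fy=1.42)
sc=eyes.get_image("scene")[:,:,::-1]
b=cv2.resize(sc[200:340,240:400],(398,284)); 
b=cv2.resize(sc[170:340,230:430],(398,284))
cv2.imwrite("pics/c1.png",np.hstack([a,b]))
E
```

```text
[0.50769334 0.39232073 0.05299687] [ 0.11047928 -0.04305626  0.04629399] [ 0.51118289 -0.58342313 -1.0845902 ] 0.04796277448912839 82.51075387001038
```

View pics/c1.png

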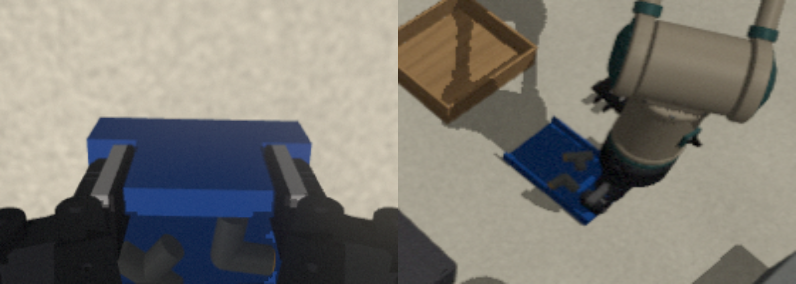

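Call:
{"method": "drive_tool", "body": {
  "deltas": [
    {"linear": [0, 0, 5], "twist": 0, "claw": 0.4},
    {"linear": [0, 0, 15], "twist": 0, "claw": 0.4},
    {"linear": [0, 0, 30], "twist": 0, "claw": 0.4},
    {"linear": [0, 0, 45], "twist": 0, "claw": 0.4},
    {"linear": [0, 0, 60], "twist": 0, "claw": 0.4},
    {"linear": [0, -4, 75], "twist": 0, "claw": 0.4},
    {"linear": [0, -11, 90], "twist": 0, "claw": 0.4},
    {"linear": [-2, -22, 105], "twist": 0, "claw": 0.4},
    {"linear": [-5, -36, 118], "twist": 0, "claw": 0.4},
    {"linear": [-8, -52, 128], "twist": 0, "claw": 0.4},
    {"linear": [-10, -68, 133], "twist": 0, "claw": 0.4},
    {"linear": [-12, -84, 134], "twist": 0, "claw": 0.4}
  ]
}}

```text
clock: 3.67
position: [0.4953, 0.3064, 0.1876]
ee_rot: [0.0, 0.69, 0.724, 0.001]
contact_force: [-0.3, 0.0, -1.5]
width: 0.0482
gripper_force: 82.6
```

Call:
{"method": "drive_tool", "body": {
  "deltas": [
    {"linear": [-2, -16, 0], "twist": 0, "claw": 0.4},
    {"linear": [-4, -32, 0], "twist": 0, "claw": 0.4},
    {"linear": [-6, -48, 0], "twist": 0, "claw": 0.4},
    {"linear": [-8, -64, 0], "twist": 0, "claw": 0.4},
    {"linear": [-10, -80, 0], "twist": 0, "claw": 0.4},
    {"linear": [-11, -95, 0], "twist": 0, "claw": 0.4},
    {"linear": [-12, -109, 0], "twist": 0, "claw": 0.4},
    {"linear": [-12, -120, 0], "twist": 0, "claw": 0.4},
    {"linear": [-12, -128, 0], "twist": 0, "claw": 0.4},
    {"linear": [-12, -132, 0], "twist": 0, "claw": 0.4},
    {"linear": [-12, -133, 0], "twist": 0, "claw": 0.4},
    {"linear": [-12, -133, 0], "twist": 0, "claw": 0.4}
  ]
}}

```text
clock: 4.67
position: [0.4836, 0.1752, 0.1862]
ee_rot: [-0.0, 0.69, 0.724, 0.0]
contact_force: [-0.9, -0.1, -1.6]
width: 0.0481
gripper_force: 82.6
```

```bash
cat > snap.py <<'E'
from h import *
import sys
s=sensors.get_state();print(s["clock"],s["position"].round(4),s["moment"].round(3),s["contact_force"].round(2),s["width"],s["gripper_force"])
w,sc,t=[eyes.get_image(n)[:,:,::-1] for n in ("wrist","scene","top")]
cv2.imwrite(f"pics/{sys.argv[1]}.png",cv2.resize(np.vstack([np.hstack([w,sc]),np.hstack([t,t*0])])if 0 else np.hstack([cv2.resize(w,(400,300)),cv2.resize(sc[90:340,130:400],(400,300)),][:2]),(800,300)) if len(sys.argv)<3 else np.hstack([cv2.resize(t[130:280,80:430],(466,200)),cv2.resize(sc[130:330,150:400],(334,200))]))
E
python3 snap.py c2
```

```text
4.6667 [0.4836 0.1752 0.1862] [ 0.169 -0.018 -0.006] [-0.88 -0.05 -1.6 ] 0.04811524947599767 82.63217210769653
```

View pics/c2.png

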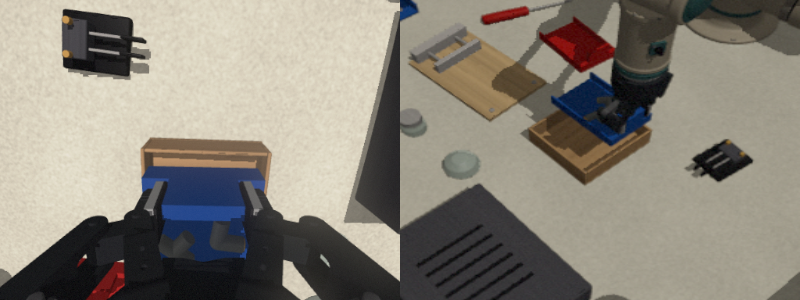

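The tray is held level over the box with both adapters still in it. I'll loosen the grip now.

Call:
{"method": "drive_tool", "body": {
  "deltas": [
    {"linear": [0, 0, 0], "twist": 0, "claw": 0.4},
    {"linear": [0, 0, 0], "twist": 0, "claw": 0.4},
    {"linear": [0, 0, 0], "twist": 0, "claw": 0.4},
    {"linear": [0, 0, 0], "twist": 0, "claw": 0.4}
  ],
  "squeeze": 20
}}

```text
clock: 5.15
position: [0.4834, 0.1754, 0.1863]
ee_rot: [0.0, 0.689, 0.724, 0.0]
contact_force: [1.1, -0.3, -2.5]
width: 0.0484
gripper_force: 82.6
```

```bash
python3 snap.py c3;  python3 - <<'E'
import cv2,numpy as np
a,b=cv2.imread("pics/c2.png").astype(int),cv2.imread("pics/c3.png").astype(int)
print(np.abs(a-b)[:,:400].mean(),np.abs(a-b)[:,400:].mean(),(np.abs(a-b).max(2)>40).sum())
E
```

```text
5.15 [0.4834 0.1754 0.1863] [0.05  0.025 0.045] [ 1.12 -0.32 -2.52] 0.04835115141435505 82.62258768081665
1.3875305555555555 1.3627722222222223 59
```

Call:
{"method": "drive_tool", "body": {
  "deltas": [
    {"linear": [0, 0, 0], "twist": 0, "claw": 0.45},
    {"linear": [0, 0, 0], "twist": 0, "claw": 0.45}
  ],
  "squeeze": 20
}}

```text
clock: 5.47
position: [0.4835, 0.1752, 0.1863]
ee_rot: [0.0, 0.69, 0.724, 0.0]
contact_force: [0.1, -0.2, -2.2]
width: 0.048
gripper_force: 82.6
```

Call:
{"method": "drive_tool", "body": {
  "deltas": [
    {"linear": [0, 0, 0], "twist": 0, "claw": 0.55},
    {"linear": [0, 0, 0], "twist": 0, "claw": 0.55}
  ]
}}

```text
clock: 5.63
position: [0.4835, 0.1752, 0.1863]
ee_rot: [0.0, 0.69, 0.724, 0.0]
contact_force: [-0.6, -0.1, -1.6]
width: 0.0481
gripper_force: 82.6
```

Call:
{"method": "drive_tool", "body": {
  "deltas": [
    {"linear": [0, 0, 0], "twist": 0, "claw": 0.56},
    {"linear": [0, 0, 0], "twist": 0, "claw": 0.56}
  ]
}}

```text
clock: 5.8
position: [0.4835, 0.1752, 0.1863]
ee_rot: [0.0, 0.69, 0.724, 0.0]
contact_force: [1.3, 0.3, -1.5]
width: 0.048
gripper_force: 82.6
```

Call:
{"method": "drive_tool", "body": {
  "deltas": [
    {"linear": [0, 5, 0], "twist": 0, "claw": 0.5},
    {"linear": [0, 15, 0], "twist": 0, "claw": 0.5},
    {"linear": [0, 30, 0], "twist": 0, "claw": 0.5},
    {"linear": [0, 50, 0], "twist": 0, "claw": 0.5},
    {"linear": [0, 70, 0], "twist": 0, "claw": 0.5},
    {"linear": [0, 90, 0], "twist": 0, "claw": 0.5},
    {"linear": [0, 110, -3], "twist": 0, "claw": 0.5},
    {"linear": [0, 125, -10], "twist": 0, "claw": 0.5},
    {"linear": [0, 135, -20], "twist": 0, "claw": 0.5},
    {"linear": [0, 140, -35], "twist": 0, "claw": 0.5},
    {"linear": [0, 140, -50], "twist": 0, "claw": 0.5},
    {"linear": [0, 140, -65], "twist": 0, "claw": 0.5}
  ]
}}

```text
clock: 6.8
position: [0.4829, 0.3156, 0.1197]
ee_rot: [-0.0, 0.689, 0.724, -0.001]
contact_force: [-0.3, -0.5, -1.6]
width: 0.0481
gripper_force: 82.6
```

Call:
{"method": "drive_tool", "body": {
  "deltas": [
    {"linear": [0, 0, -15], "twist": 0, "claw": 0.5},
    {"linear": [0, 0, -28], "twist": 0, "claw": 0.5},
    {"linear": [0, 0, -36], "twist": 0, "claw": 0.5},
    {"linear": [0, 0, -40], "twist": 0, "claw": 0.5},
    {"linear": [0, -4, -40], "twist": 0, "claw": 0.5},
    {"linear": [0, -8, -40], "twist": 0, "claw": 0.5},
    {"linear": [0, -8, -40], "twist": 0, "claw": 0.5}
  ]
}}

```text
clock: 7.38
position: [0.4839, 0.3065, 0.082]
ee_rot: [0.0, 0.69, 0.724, 0.0]
contact_force: [-0.4, 0.2, -1.8]
width: 0.0477
gripper_force: 82.6
```

Call:
{"method": "drive_tool", "body": {
  "deltas": [
    {"linear": [0, -2, 0], "twist": 0, "claw": 0.5},
    {"linear": [0, -4, 0], "twist": 0, "claw": 0.5},
    {"linear": [0, -6, 0], "twist": 0, "claw": 0.5},
    {"linear": [0, -6, 0], "twist": 0, "claw": 0.5}
  ]
}}

```text
clock: 7.72
position: [0.4843, 0.3024, 0.0823]
ee_rot: [-0.0, 0.69, 0.724, 0.002]
contact_force: [-0.4, 4.6, -0.3]
width: 0.048
gripper_force: 82.7
```

Call:
{"method": "drive_tool", "body": {
  "deltas": [
    {"linear": [0, -2, 4], "twist": 0, "claw": 0.5},
    {"linear": [0, -4, 8], "twist": 0, "claw": 0.5},
    {"linear": [0, -6, 12], "twist": 0, "claw": 0.5},
    {"linear": [0, -8, 16], "twist": 0, "claw": 0.5}
  ]
}}

```text
clock: 8.05
position: [0.484, 0.2964, 0.0982]
ee_rot: [-0.002, 0.691, 0.723, 0.003]
contact_force: [-2.2, 7.9, 0.8]
width: 0.0483
gripper_force: 82.1
```

Call:
{"method": "drive_tool", "body": {
  "deltas": [
    {"linear": [0, -2, 4], "twist": 0, "claw": 0.5},
    {"linear": [0, -4, 8], "twist": 0, "claw": 0.5},
    {"linear": [0, -6, 12], "twist": 0, "claw": 0.5},
    {"linear": [0, -7, 15], "twist": 0, "claw": 0.5}
  ]
}}

```text
clock: 8.38
position: [0.484, 0.2893, 0.1135]
ee_rot: [-0.002, 0.69, 0.724, 0.003]
contact_force: [-1.0, 8.2, -0.7]
width: 0.0486
gripper_force: 82.1
```

```bash
python3 snap.py c4
```

```text
8.3833 [0.484  0.2893 0.1135] [ 1.754  0.298 -0.337] [-0.96  8.24 -0.7 ] 0.048560962347744825 82.06693410873413
```

View pics/c4.png

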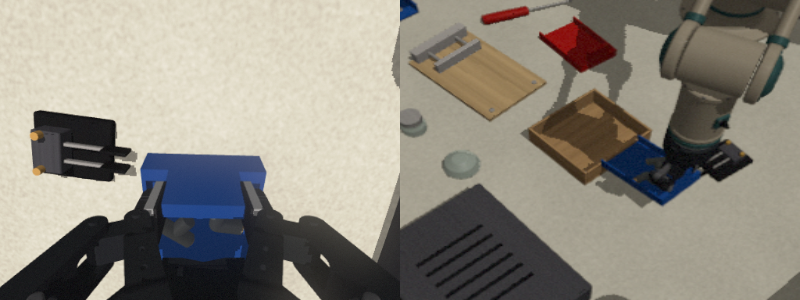

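Call:
{"method": "drive_tool", "body": {
  "deltas": [
    {"linear": [0, 3, 3], "twist": 0, "claw": 0.5},
    {"linear": [0, 8, 8], "twist": 0, "claw": 0.5},
    {"linear": [0, 12, 15], "twist": 0, "claw": 0.5},
    {"linear": [0, 13, 25], "twist": 0, "claw": 0.5},
    {"linear": [0, 12, 35], "twist": 0, "claw": 0.5},
    {"linear": [0, 9, 45], "twist": 0, "claw": 0.5},
    {"linear": [0, 4, 55], "twist": 0, "claw": 0.5},
    {"linear": [0, -4, 63], "twist": 0, "claw": 0.5},
    {"linear": [0, -14, 69], "twist": 0, "claw": 0.5},
    {"linear": [0, -25, 73], "twist": 0, "claw": 0.5},
    {"linear": [0, -36, 75], "twist": 0, "claw": 0.5},
    {"linear": [0, -47, 76], "twist": 0, "claw": 0.5}
  ]
}}

```text
clock: 9.53
position: [0.4833, 0.2376, 0.1886]
ee_rot: [0.0, 0.69, 0.724, -0.0]
contact_force: [-0.1, -0.5, -0.7]
width: 0.0484
gripper_force: 82.2
```

Call:
{"method": "drive_tool", "body": {
  "deltas": [
    {"linear": [0, -11, 0], "twist": 0, "claw": 0.5},
    {"linear": [0, -22, 0], "twist": 0, "claw": 0.5},
    {"linear": [0, -33, 0], "twist": 0, "claw": 0.5},
    {"linear": [0, -44, 0], "twist": 0, "claw": 0.5},
    {"linear": [0, -54, 0], "twist": 0, "claw": 0.5},
    {"linear": [0, -63, 0], "twist": 0, "claw": 0.5},
    {"linear": [0, -71, 0], "twist": 0, "claw": 0.5},
    {"linear": [0, -77, 0], "twist": 0, "claw": 0.5},
    {"linear": [0, -82, 0], "twist": 0, "claw": 0.5},
    {"linear": [0, -85, 0], "twist": 0, "claw": 0.5},
    {"linear": [0, -86, 0], "twist": 0, "claw": 0.5},
    {"linear": [0, -86, -5], "twist": 0, "claw": 0.5}
  ]
}}

```text
clock: 10.53
position: [0.4843, 0.1533, 0.184]
ee_rot: [0.001, 0.69, 0.724, 0.001]
contact_force: [0.7, -0.1, -2.6]
width: 0.0481
gripper_force: 82.2
```

Call:
{"method": "drive_tool", "body": {
  "deltas": [
    {"linear": [0, 0, -8], "twist": 0, "claw": 0.5},
    {"linear": [0, 0, -18], "twist": 0, "claw": 0.5},
    {"linear": [0, 0, -30], "twist": 0, "claw": 0.5},
    {"linear": [0, 0, -42], "twist": 0, "claw": 0.5},
    {"linear": [0, 0, -54], "twist": 0, "claw": 0.5},
    {"linear": [0, 0, -66], "twist": 0, "claw": 0.5},
    {"linear": [0, 0, -74], "twist": 0, "claw": 0.5},
    {"linear": [0, 0, -78], "twist": 0, "claw": 0.5},
    {"linear": [0, 0, -80], "twist": 0, "claw": 0.5}
  ]
}}

```text
clock: 11.28
position: [0.4829, 0.1533, 0.1022]
ee_rot: [-0.001, 0.69, 0.724, -0.001]
contact_force: [-0.9, -0.3, -1.7]
width: 0.0485
gripper_force: 82.1
```

```bash
python3 snap.py c5
```

```text
11.2833 [0.4829 0.1533 0.1022] [ 0.063  0.009 -0.002] [-0.89 -0.25 -1.71] 0.048520381413640214 82.12601780891418
```

View pics/c5.png

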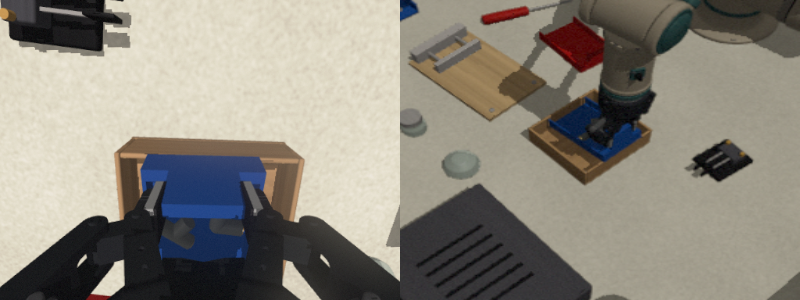

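Call:
{"method": "drive_tool", "body": {
  "deltas": [
    {"linear": [0, -3, 3], "twist": 0, "claw": 0.5},
    {"linear": [0, -6, 6], "twist": 0, "claw": 0.5},
    {"linear": [0, -9, 7], "twist": 0, "claw": 0.5},
    {"linear": [0, -12, 8], "twist": 0, "claw": 0.5}
  ]
}}

```text
clock: 11.77
position: [0.4845, 0.1443, 0.1129]
ee_rot: [-0.002, 0.691, 0.723, 0.004]
contact_force: [-1.1, 15.7, 4.5]
width: 0.0486
gripper_force: 82.6
```

Call:
{"method": "drive_tool", "body": {
  "deltas": [
    {"linear": [0, -1, 4], "twist": 0, "claw": 0.5},
    {"linear": [0, -2, 7], "twist": 0, "claw": 0.5},
    {"linear": [0, -3, 9], "twist": 0, "claw": 0.5}
  ]
}}

```text
clock: 12.02
position: [0.4839, 0.1405, 0.1215]
ee_rot: [-0.001, 0.691, 0.723, 0.003]
contact_force: [-2.1, 6.0, -0.8]
width: 0.0479
gripper_force: 82.1
```

Call:
{"method": "drive_tool", "body": {
  "deltas": [
    {"linear": [0, 0, 0], "twist": 0, "claw": 0.5},
    {"linear": [0, 0, 0], "twist": 0, "claw": 0.5},
    {"linear": [0, -3, 4], "twist": 0, "claw": 0.5},
    {"linear": [0, -6, 8], "twist": 0, "claw": 0.5},
    {"linear": [0, -9, 11], "twist": 0, "claw": 0.5},
    {"linear": [0, -13, 14], "twist": 0, "claw": 0.5}
  ]
}}

```text
clock: 12.52
position: [0.484, 0.1291, 0.136]
ee_rot: [-0.002, 0.691, 0.723, 0.004]
contact_force: [-2.0, 11.2, 5.3]
width: 0.0481
gripper_force: 83.3
```

Call:
{"method": "drive_tool", "body": {
  "deltas": [
    {"linear": [0, -4, 3], "twist": 0, "claw": 0.5},
    {"linear": [0, -8, 7], "twist": 0, "claw": 0.5},
    {"linear": [0, -12, 10], "twist": 0, "claw": 0.5},
    {"linear": [0, -16, 13], "twist": 0, "claw": 0.5},
    {"linear": [0, -19, 15], "twist": 0, "claw": 0.5}
  ]
}}

```text
clock: 12.93
position: [0.485, 0.1103, 0.152]
ee_rot: [-0.002, 0.691, 0.723, 0.006]
contact_force: [0.0, 12.7, 3.6]
width: 0.0481
gripper_force: 80.3
```

Call:
{"method": "drive_tool", "body": {
  "deltas": [
    {"linear": [0, 0, 0], "twist": 0, "claw": 0.5},
    {"linear": [0, 0, 0], "twist": 0, "claw": 0.5},
    {"linear": [0, 8, 0], "twist": 0, "claw": 0.5},
    {"linear": [0, 16, 0], "twist": 0, "claw": 0.5},
    {"linear": [0, 24, 0], "twist": 0, "claw": 0.5},
    {"linear": [0, 32, 2], "twist": 0, "claw": 0.5},
    {"linear": [0, 38, 6], "twist": 0, "claw": 0.5},
    {"linear": [0, 40, 14], "twist": 0, "claw": 0.5},
    {"linear": [0, 40, 22], "twist": 0, "claw": 0.5},
    {"linear": [0, 40, 24], "twist": 0, "claw": 0.5}
  ]
}}

```text
clock: 13.77
position: [0.4846, 0.1464, 0.1751]
ee_rot: [0.001, 0.689, 0.724, 0.001]
contact_force: [0.4, -0.1, -0.6]
width: 0.0483
gripper_force: 79.9
```

```bash
python3 snap.py c6
```

```text
13.7667 [0.4846 0.1464 0.1751] [ 0.022 -0.015 -0.04 ] [ 0.38 -0.11 -0.55] 0.04827750246419378 79.87097382545471
```

View pics/c6.png

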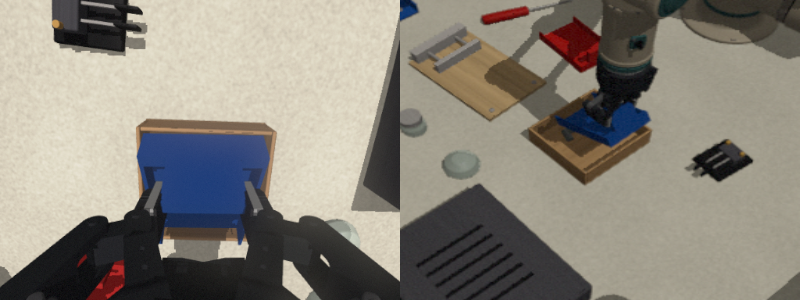

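Wrist view: the tray is empty and steeply tipped. Scene view: an adapter is visible in the box at about (567,133). I'll lift the tray away and check the box numerically.

Call:
{"method": "drive_tool", "body": {
  "deltas": [
    {"linear": [0, 0, 15], "twist": 0, "claw": 0.5},
    {"linear": [0, 0, 35], "twist": 0, "claw": 0.5},
    {"linear": [0, -10, 60], "twist": 0, "claw": 0.5},
    {"linear": [5, -30, 70], "twist": 0, "claw": 0.5},
    {"linear": [8, -55, 75], "twist": 0, "claw": 0.5},
    {"linear": [12, -85, 75], "twist": 1, "claw": 0.5},
    {"linear": [17, -115, 75], "twist": 2, "claw": 0.5},
    {"linear": [22, -145, 75], "twist": 2.4, "claw": 0.5},
    {"linear": [26, -175, 75], "twist": 2.4, "claw": 0.5},
    {"linear": [30, -205, 75], "twist": 2.4, "claw": 0.5},
    {"linear": [32, -230, 75], "twist": 2.4, "claw": 0.5},
    {"linear": [33, -242, 75], "twist": 2.4, "claw": 0.5}
  ]
}}

```text
clock: 14.92
position: [0.5164, -0.0992, 0.2479]
ee_rot: [0.0, 0.675, 0.737, -0.001]
contact_force: [0.6, 1.3, -0.9]
width: 0.0482
gripper_force: 79.8
```

```bash
python3 - <<'E'
from h import *
s=sensors.get_state();print(s["clock"],s["position"],s["ee_rot"],s["contact_force"])
im=eyes.get_image("top"); np.save("top1.npy",im)
hsv=cv2.cvtColor(im,cv2.COLOR_RGB2HSV)
x0,x1,y0,y1=int(331*.64),int(427*.64),int(271*.64),int(374*.64)
sub=hsv[y0:y1,x0:x1]; m=((sub[:,:,1]<70)).astype(np.uint8)
n,l,st,c=cv2.connectedComponentsWithStats(m)
for i in range(1,n):
    if st[i,4]>12: print(st[i],ray("top",c[i]+[x0,y0],.015).round(3))
# any grey object elsewhere in original tray zone / around
before=cv2.imread("pics/top0.png")
b=cv2.resize(before,(512,384))[:,:,::-1]
d=(np.abs(b.astype(int)-im).max(2)>45).astype(np.uint8)
n,l,st,c=cv2.connectedComponentsWithStats(d)
for i in range(1,n):
    if st[i,4]>30: print("chg",st[i])
E
```

```text
14.9167 [ 0.51640184 -0.09920271  0.24786691] [ 3.28485096e-04  6.75412342e-01  7.37439791e-01 -7.84301857e-04] [ 0.59026044  1.29933412 -0.93615094]
[ 0  0  1 33 33] [0.53  0.173 0.015]
[40 22 11 12 79] [0.505 0.057 0.015]
[46 43 12 13 91] [0.448 0.041 0.015]
chg [372  77  10   9  51]
chg [  274    89   205   295 19653]
chg [382  90  12   7  52]
chg [ 118  178   65   38 2196]
chg [379 178  12  24 211]
chg [394 181  11  32 204]
chg [252 195  11  13  43]
chg [264 216   5  13  36]
chg [452 235   5  23  35]
chg [  89  309  183   59 3908]
chg [207 348  40  28 688]
chg [  0 362  27  22 427]
chg [175 366  53  18 527]
```

Both adapters are in the box, at (0.505,0.057) and (0.448,0.041). Next I'll lower the tray so the board swings it flat.

Call:
{"method": "drive_tool", "body": {
  "deltas": [
    {"linear": [1, 1, -20], "twist": 0, "claw": 0.5},
    {"linear": [1, 1, -45], "twist": 0, "claw": 0.5},
    {"linear": [1, 1, -70], "twist": 0, "claw": 0.5},
    {"linear": [1, 1, -88], "twist": 0, "claw": 0.5},
    {"linear": [1, 1, -100], "twist": 0, "claw": 0.5},
    {"linear": [1, 1, -108], "twist": 0, "claw": 0.5},
    {"linear": [1, 1, -116], "twist": 0, "claw": 0.5},
    {"linear": [1, 1, -124], "twist": 0, "claw": 0.5},
    {"linear": [1, 1, -132], "twist": 0, "claw": 0.5},
    {"linear": [1, 1, -140], "twist": 0, "claw": 0.5}
  ]
}}

```text
clock: 15.8
position: [0.518, -0.0945, 0.1083]
ee_rot: [0.0, 0.674, 0.738, 0.001]
contact_force: [-0.9, 4.6, 8.2]
width: 0.0482
gripper_force: 81.0
```

Call:
{"method": "drive_tool", "body": {
  "deltas": [
    {"linear": [0, 0, -7], "twist": 0, "claw": 0.5},
    {"linear": [0, 0, -14], "twist": 0, "claw": 0.5},
    {"linear": [0, 0, -21], "twist": 0, "claw": 0.5},
    {"linear": [0, 0, -28], "twist": 0, "claw": 0.5},
    {"linear": [0, 0, -35], "twist": 0, "claw": 0.5},
    {"linear": [0, 0, -35], "twist": 0, "claw": 0.5}
  ]
}}

```text
clock: 16.3
position: [0.5184, -0.0945, 0.0734]
ee_rot: [0.001, 0.674, 0.739, 0.001]
contact_force: [0.8, 2.6, 4.3]
width: 0.0483
gripper_force: 82.3
```

Call:
{"method": "drive_tool", "body": {
  "deltas": [
    {"linear": [0, 0, -6], "twist": 0, "claw": 0.5},
    {"linear": [0, 0, -12], "twist": 0, "claw": 0.5},
    {"linear": [0, 0, -17], "twist": 0, "claw": 0.5},
    {"linear": [0, 0, -19], "twist": 0, "claw": 0.5},
    {"linear": [0, 0, -19], "twist": 0, "claw": 0.5}
  ]
}}

```text
clock: 16.72
position: [0.5183, -0.0947, 0.0565]
ee_rot: [0.001, 0.675, 0.738, 0.001]
contact_force: [-1.8, 3.9, 16.1]
width: 0.0478
gripper_force: 83.3
```

Call:
{"method": "drive_tool", "body": {
  "deltas": [
    {"linear": [0, 0, 0], "twist": 0, "claw": 1},
    {"linear": [0, 0, 0], "twist": 0, "claw": 1},
    {"linear": [0, 0, 0], "twist": 0, "claw": 1},
    {"linear": [0, 0, 0], "twist": 0, "claw": 1},
    {"linear": [0, 0, 15], "twist": 0, "claw": 1},
    {"linear": [0, 0, 45], "twist": 0, "claw": 1},
    {"linear": [0, 0, 80], "twist": -4, "claw": 1},
    {"linear": [0, 20, 110], "twist": -11, "claw": 1},
    {"linear": [0, 40, 120], "twist": -18, "claw": 1},
    {"linear": [0, 40, 125], "twist": -25, "claw": 1},
    {"linear": [0, 40, 125], "twist": -32, "claw": 1},
    {"linear": [0, 40, 125], "twist": -39, "claw": 1}
  ]
}}

```text
clock: 17.72
position: [0.5176, -0.0546, 0.1797]
ee_rot: [0.0, 0.883, 0.469, 0.0]
contact_force: [-0.5, 0.1, -0.8]
width: 0.0853
gripper_force: 0.0
```

Call:
{"method": "drive_tool", "body": {
  "deltas": [
    {"linear": [0, 0, 0], "twist": -7, "claw": 1},
    {"linear": [0, 0, 0], "twist": -14, "claw": 1},
    {"linear": [0, 0, 0], "twist": -21, "claw": 1},
    {"linear": [0, 0, 0], "twist": -28, "claw": 1},
    {"linear": [0, 0, 0], "twist": -35, "claw": 1},
    {"linear": [0, 0, 0], "twist": -42, "claw": 1},
    {"linear": [0, 0, 0], "twist": -48, "claw": 1},
    {"linear": [0, 0, 0], "twist": -51, "claw": 1},
    {"linear": [0, 0, 0], "twist": -51, "claw": 1}
  ]
}}

```text
clock: 18.47
position: [0.5172, -0.0549, 0.1788]
ee_rot: [-0.0, 0.999, 0.045, -0.0]
contact_force: [-0.4, -0.3, 0.4]
width: 0.0852
gripper_force: 0.0
```

```bash
python3 - <<'E'
from h import *
s=sensors.get_state();print(s["clock"],s["position"],s["ee_rot"],s["qpos"])
for cam in ("wrist","top"):
    m=eyes.camera_model(cam); im=eyes.get_image(cam); hsv=cv2.cvtColor(im,cv2.COLOR_RGB2HSV)
    cv2.imwrite(f"pics/z_{cam}.png",im[:,:,::-1]); np.save(f"m_{cam}.npy",m)
    b=((hsv[:,:,0]>100)&(hsv[:,:,0]<130)&(hsv[:,:,1]>130)).astype(np.uint8)
    n,l,st,c=cv2.connectedComponentsWithStats(b)
    for i in range(1,n):
        if st[i,4]>300:
            k=cv2.findContours((l==i).astype(np.uint8),cv2.RETR_EXTERNAL,cv2.CHAIN_APPROX_NONE)[0][0]
            q=cv2.boxPoints(cv2.minAreaRect(k)); print(cam,st[i],q.tolist())
            ap=cv2.approxPolyDP(k,3,True)[:,0]
            print([(p.tolist(),ray(cam,p,.036,m)[:2].round(3).tolist()) for p in ap])
E
```

```text
18.4667 [ 0.51721849 -0.05492259  0.17884318] [-5.99739912e-06  9.98992000e-01  4.48860785e-02 -4.73159071e-04] [-2.39446000e-01  2.39570293e-01  1.72180159e+00 -2.74538593e-04
  1.18113247e+00  1.24165239e+00]
wrist [ 305  138  134   80 6651] [[304.6026611328125, 215.92010498046875], [307.2430419921875, 136.70809936523438], [438.06439208984375, 141.06881713867188], [435.42401123046875, 220.28082275390625]]
[([305, 215], [0.486, -0.103]), ([373, 217], [0.49, -0.172]), ([365, 210], [0.497, -0.162]), ([371, 206], [0.502, -0.167]), ([378, 211], [0.497, -0.175]), ([374, 209], [0.499, -0.171]), ([378, 207], [0.501, -0.174]), ([383, 210], [0.499, -0.18]), ([399, 203], [0.507, -0.195]), ([404, 205], [0.506, -0.2]), ([413, 194], [0.518, -0.207]), ([415, 201], [0.511, -0.211]), ([413, 194], [0.518, -0.207]), ([419, 177], [0.535, -0.208]), ([406, 173], [0.538, -0.195]), ([405, 166], [0.545, -0.192]), ([399, 171], [0.54, -0.187]), ([400, 167], [0.544, -0.187]), ([389, 163], [0.546, -0.176]), ([387, 167], [0.542, -0.175]), ([381, 161], [0.548, -0.168]), ([379, 165], [0.544, -0.167]), ([375, 159]
[... 276 characters left out ...]
78], [0.526, -0.115]), ([321, 183], [0.521, -0.114]), ([330, 198], [0.506, -0.125]), ([305, 204], [0.498, -0.101])]
top [ 438   99   74  107 3366] [[438.0, 99.0], [511.0, 99.0], [511.0, 205.0], [438.0, 205.0]]
[([469, 99], [0.788, -0.52]), ([463, 103], [0.775, -0.5]), ([462, 113], [0.747, -0.495]), ([450, 112], [0.748, -0.46]), ([454, 197], [0.518, -0.456]), ([450, 196], [0.52, -0.445]), ([448, 121], [0.722, -0.452]), ([438, 120], [0.724, -0.423]), ([443, 204], [0.499, -0.424]), ([511, 205], [0.498, -0.622]), ([511, 191], [0.536, -0.625]), ([478, 190], [0.537, -0.526]), ([472, 112], [0.751, -0.525]), ([476, 105], [0.772, -0.539]), ([511, 107], [0.773, -0.649]), ([511, 102], [0.788, -0.651])]
```

```bash
python3 - <<'E'
from h import *
im=cv2.imread("pics/z_wrist.png");m=np.load("m_wrist.npy",allow_pickle=True).item()
print("cam",(-np.array(m["R"]).T@m["t"]).round(3))
for c in (320,350,420):
    print(c,[(r,im[r,c,::-1].tolist()) for r in list(range(134,146,2))+list(range(208,240,2))])
from math import *
# predicted outline for tray at grip (.518,-.0945), yaw 5 on board
for yaw in (4,5):
  a=radians(yaw);ex=np.array([cos(a),sin(a)]);ey=np.array([-sin(a),cos(a)])
  o=np.array([.518,-.0945])-.065*ey
  for n,x,y,z in [("+x front bot",.045,-.07,.012),("+x front top",.045,-.07,.036),("-x front top",-.045,-.07,.036),("-x rear top",-.045,.07,.036),("+x rear bot",.045,.07,.012),("tabrear top-",-.025,.07,.072),("tabrear top+",.025,.07,.072)]:
    p=o+x*ex+y*ey; print(yaw,n,p.round(3),proj("wrist",[[*p,z]],m)[0].round(0))
E
```

```text
cam [ 0.592 -0.048  0.31 ]
320 [(134, [181, 151, 118]), (136, [65, 63, 81]), (138, [69, 91, 152]), (140, [71, 92, 151]), (142, [69, 91, 153]), (144, [73, 94, 155]), (208, [62, 87, 151]), (210, [63, 89, 153]), (212, [64, 88, 152]), (214, [66, 91, 154]), (216, [64, 79, 125]), (218, [60, 63, 81]), (220, [57, 61, 80]), (222, [62, 65, 83]), (224, [70, 85, 132]), (226, [114, 120, 148]), (228, [224, 188, 144]), (230, [223, 189, 144]), (232, [219, 184, 139]), (234, [210, 175, 134]), (236, [201, 166, 128]), (238, [210, 176, 137])]
350 [(134, [204, 168, 129]), (136, [60, 59, 78]), (138, [62, 71, 106]), (140, [67, 90, 153]), (142, [65, 88, 151]), (144, [65, 88, 151]), (208, [55, 84, 150]), (210, [57, 85, 150]), (212, [58, 85, 150]), (214, [58, 85, 150]), (216, [57, 86, 152]), (218, [48, 54, 77]), (220, [51, 56, 76]), (222, [51, 57, 79]), (224, [58, 69, 104]), (226, [66, 90, 153]), (228, [224, 189, 146]), (230, [222, 185, 141]), (232, [218, 181, 139]), (234, [217, 181, 138]), (236, [215, 179, 138]), (238, [208, 172, 132])]
420 [(134, [207, 171, 130]), (136, [202, 167, 126]), (138, [102, 90, 89])
[... 326 characters left out ...]
139]), (232, [217, 180, 137]), (234, [207, 171, 131]), (236, [201, 168, 128]), (238, [206, 172, 131])]
4 +x front bot [ 0.572 -0.226] [432. 138.]
4 +x front top [ 0.572 -0.226] [446. 141.]
4 -x front top [ 0.483 -0.232] [429. 229.]
4 -x rear top [ 0.473 -0.093] [294. 227.]
4 +x rear bot [ 0.563 -0.086] [296. 134.]
4 tabrear top- [ 0.493 -0.091] [299. 222.]
4 tabrear top+ [ 0.543 -0.088] [303. 167.]
5 +x front bot [ 0.575 -0.225] [432. 136.]
5 +x front top [ 0.575 -0.225] [446. 139.]
5 -x front top [ 0.485 -0.233] [430. 226.]
5 -x rear top [ 0.473 -0.093] [294. 227.]
5 +x rear bot [ 0.562 -0.086] [295. 134.]
5 tabrear top- [ 0.493 -0.092] [300. 223.]
5 tabrear top+ [ 0.542 -0.087] [302. 167.]
```

The tray lies flat and centred, as predicted. I'll regrip across the tab thickness.

Call:
{"method": "drive_tool", "body": {
  "deltas": [
    {"linear": [1, -20, 0], "twist": 0, "claw": 1},
    {"linear": [1, -40, 0], "twist": 0, "claw": 1},
    {"linear": [1, -40, -25], "twist": 0, "claw": 1},
    {"linear": [1, -40, -60], "twist": 0, "claw": 1},
    {"linear": [1, -40, -90], "twist": 0, "claw": 1},
    {"linear": [1, -40, -115], "twist": 0, "claw": 1},
    {"linear": [1, -40, -130], "twist": 0, "claw": 1},
    {"linear": [1, -40, -138], "twist": 0, "claw": 1},
    {"linear": [1, -40, -138], "twist": 0, "claw": 1}
  ],
  "squeeze": 40
}}

```text
clock: 19.32
position: [0.5173, -0.0945, 0.0396]
ee_rot: [-0.001, 0.999, 0.046, -0.002]
contact_force: [0.6, -0.1, -0.2]
width: 0.0853
gripper_force: 0.0
```

Call:
{"method": "drive_tool", "body": {
  "deltas": [
    {"linear": [0, 0, 0], "twist": 0, "claw": 0.05},
    {"linear": [0, 0, 0], "twist": 0, "claw": 0.05},
    {"linear": [0, 0, 0], "twist": 0, "claw": 0.05},
    {"linear": [0, 0, 0], "twist": 0, "claw": 0.05},
    {"linear": [0, 0, 0], "twist": 0, "claw": 0.05},
    {"linear": [0, 0, 0], "twist": 0, "claw": 0.05},
    {"linear": [0, 0, 0], "twist": 0, "claw": 0.05},
    {"linear": [0, 0, 0], "twist": 0, "claw": 0.05},
    {"linear": [0, 0, 0], "twist": 0, "claw": 0.05},
    {"linear": [0, 0, 0], "twist": 0, "claw": 0.05}
  ]
}}

```text
clock: 20.15
position: [0.5187, -0.0948, 0.042]
ee_rot: [0.0, 0.999, 0.045, 0.0]
contact_force: [-0.8, 1.4, 4.4]
width: 0.0095
gripper_force: 40.2
```

Call:
{"method": "drive_tool", "body": {
  "deltas": [
    {"linear": [0, -2, 0], "twist": 0, "claw": 0.05},
    {"linear": [0.3, -4, 0], "twist": 0, "claw": 0.05},
    {"linear": [0.5, -6, 0], "twist": 0, "claw": 0.05},
    {"linear": [0.7, -8, 0], "twist": 0, "claw": 0.05},
    {"linear": [0.9, -10, 0], "twist": 0, "claw": 0.05},
    {"linear": [1, -12, 0], "twist": 0, "claw": 0.05},
    {"linear": [1.2, -14, 0], "twist": 0, "claw": 0.05},
    {"linear": [1.4, -16, 0], "twist": 0, "claw": 0.05},
    {"linear": [1.5, -18, 0], "twist": 0, "claw": 0.05},
    {"linear": [1.5, -18, 0], "twist": 0, "claw": 0.05},
    {"linear": [1.5, -18, 0], "twist": 0, "claw": 0.05}
  ]
}}

```text
clock: 21.07
position: [0.5203, -0.1116, 0.042]
ee_rot: [-0.001, 0.999, 0.045, 0.001]
contact_force: [-0.2, 5.0, 5.6]
width: 0.0095
gripper_force: 40.3
```

Call:
{"method": "drive_tool", "body": {
  "deltas": [
    {"linear": [0.1, -2, 0], "twist": 0, "claw": 0.05},
    {"linear": [0.3, -4, 0], "twist": 0, "claw": 0.05},
    {"linear": [0.4, -6, 0], "twist": 0, "claw": 0.05},
    {"linear": [0.6, -8, 0], "twist": 0, "claw": 0.05},
    {"linear": [0.6, -8, 0], "twist": 0, "claw": 0.05},
    {"linear": [0.6, -8, 0], "twist": 0, "claw": 0.05}
  ]
}}

```text
clock: 21.57
position: [0.5209, -0.1187, 0.042]
ee_rot: [-0.002, 0.999, 0.045, 0.001]
contact_force: [0.1, 9.2, 6.3]
width: 0.0096
gripper_force: 40.3
```

```bash
python3 - <<'E'
from h import *
F=[]
for i in range(6):
    eyes.get_image("top"); s=sensors.get_state(); F.append(s["contact_force"])
print(np.mean(F,0),np.std(F,0),s["position"],s["clock"])
im=eyes.get_image("top"); b=cv2.resize(cv2.imread("pics/top0.png"),(512,384))
cv2.imwrite("pics/z_top2.png",im[:,:,::-1])
c=slice(360,410)
for r in (180,195,205): print(r,im[r,365:400].max(1).tolist(), b[r,365:400].max(1).tolist())
E
```

```text
[0.31742622 8.00770459 6.48397336] [0.5099973  0.39316389 0.4757866 ] [ 0.52087791 -0.11870821  0.04196087] 21.8667
180 [131, 132, 133, 133, 134, 135, 134, 135, 136, 136, 137, 137, 138, 138, 139, 139, 139, 140, 140, 140, 141, 141, 141, 142, 142, 142, 142, 142, 143, 142, 143, 142, 142, 142, 143] [156, 156, 156, 155, 125, 100, 97, 103, 146, 145, 142, 141, 136, 118, 152, 156, 156, 156, 156, 156, 157, 157, 157, 145, 114, 96, 96, 98, 106, 138, 143, 143, 144, 142, 144]
195 [76, 76, 76, 74, 71, 70, 70, 70, 68, 76, 92, 94, 97, 100, 102, 104, 107, 108, 110, 112, 114, 115, 116, 118, 119, 120, 117, 95, 62, 54, 56, 63, 72, 74, 75] [153, 152, 152, 152, 152, 147, 100, 97, 96, 101, 145, 147, 144, 136, 110, 113, 142, 144, 143, 143, 142, 142, 141, 140, 139, 124, 104, 97, 97, 99, 119, 143, 143, 145, 144]
205 [71, 71, 71, 71, 71, 71, 71, 71, 66, 71, 88, 75, 75, 82, 78, 71, 79, 96, 94, 94, 93, 96, 97, 97, 97, 97, 87, 78, 83, 87, 84, 94, 101, 107, 110] [152, 153, 153, 153, 153, 154, 151, 111, 96, 94, 107, 146, 147, 145, 138, 120, 98, 99, 101, 99, 100, 102, 102, 101, 100, 99, 94, 94, 95, 97, 97, 102, 140, 144, 144]
```

Call:
{"method": "drive_tool", "body": {
  "deltas": [
    {"linear": [0, 0, 1], "twist": 0, "claw": 0.05},
    {"linear": [0, 0, 2], "twist": 0, "claw": 0.05},
    {"linear": [0, 0, 2], "twist": 0, "claw": 0.05},
    {"linear": [0, 0, 2], "twist": 0, "claw": 0.05}
  ]
}}

```text
clock: 22.25
position: [0.5205, -0.1188, 0.0428]
ee_rot: [-0.002, 0.999, 0.045, -0.0]
contact_force: [2.4, 5.9, -1.5]
width: 0.0093
gripper_force: 39.4
```

```bash
cat > f.py <<'E'
from h import *
F=[]
for i in range(6):
    eyes.get_image("top"); s=sensors.get_state(); F.append(s["contact_force"])
print(np.mean(F,0),s["position"],s["ee_rot"],s["clock"],s["gripper_force"])
E
python3 f.py
```

```text
[ 1.94689679  5.70848108 -0.96211441] [ 0.52051432 -0.11882596  0.04278003] [-1.73151034e-03  9.98993913e-01  4.48124936e-02 -6.44990606e-05] 22.55 39.397591401357204
```

Call:
{"method": "drive_tool", "body": {
  "deltas": [
    {"linear": [0.1, -1.5, -0.3], "twist": 0, "claw": 0.05},
    {"linear": [0.3, -3, -0.5], "twist": 0, "claw": 0.05},
    {"linear": [0.4, -4.5, -0.5], "twist": 0, "claw": 0.05},
    {"linear": [0.5, -6, -0.5], "twist": 0, "claw": 0.05},
    {"linear": [0.5, -6, -0.5], "twist": 0, "claw": 0.05},
    {"linear": [0.5, -6, -0.5], "twist": 0, "claw": 0.05},
    {"linear": [0.5, -6, -0.5], "twist": 0, "claw": 0.05},
    {"linear": [0.5, -6, -0.5], "twist": 0, "claw": 0.05},
    {"linear": [0.5, -6, -0.5], "twist": 0, "claw": 0.05},
    {"linear": [0.5, -6, -0.5], "twist": 0, "claw": 0.05}
  ]
}}

```text
clock: 23.38
position: [0.521, -0.1243, 0.0425]
ee_rot: [-0.002, 0.999, 0.045, 0.0]
contact_force: [2.1, 7.8, 0.5]
width: 0.0097
gripper_force: 39.7
```

```bash
python3 f.py; python3 - <<'E'
from h import *
im=eyes.get_image("wrist");m=eyes.camera_model("wrist");cv2.imwrite("pics/z_w3.png",im[:,:,::-1])
from math import *
s=sensors.get_state();g=s["position"][:2]
# tray -x side wall top outer edge: wood->blue transition going up from below, per column
a=radians(5.1);ex=np.array([cos(a),sin(a)]);ey=np.array([-sin(a),cos(a)])
for y in (-.06,-.03,0):
    p=g-.065*ey+y*ey-.045*ex; u=proj("wrist",[[*p,.036]],m)[0]
    c,r=int(round(u[0])),int(round(u[1]))
    print("-x",u.round(1),[(k,im[k,c].tolist()) for k in range(r-6,r+8,2) if 0<=k<384 and 0<=c<512])
    # board -x edge
    b=g-.065*ey+y*ey-.075*ex; u=proj("wrist",[[*b,.012]],m)[0];c,r=int(round(u[0])),int(round(u[1]))
    print("bd-x",u.round(1),[(k,im[k,c].tolist()) for k in range(r-10,r+12,2) if 0<=k<384 and 0<=c<512])
    b=g-.065*ey+y*ey+.075*ex; u=proj("wrist",[[*b,.012]],m)[0];c,r=int(round(u[0])),int(round(u[1]))
    print("bd+x",u.round(1),[(k,im[k,c].tolist()) for k in range(r-10,r+12,2) if 0<=k<384 and 0<=c<512])
E
```

```text
[1.60382304 8.22565879 0.90258643] [ 0.52103394 -0.12427378  0.04251072] [-2.11775402e-03  9.98996494e-01  4.47383398e-02  1.99157531e-05] 23.6833 39.69182074069977
-x [474.5 317.5] [(311, [37, 44, 73]), (313, [33, 46, 79]), (315, [41, 55, 95]), (317, [68, 73, 87]), (319, [123, 101, 80]), (321, [124, 104, 81]), (323, [128, 106, 83])]
bd-x [441.3 329. ] [(319, [196, 166, 133]), (321, [210, 173, 128]), (323, [216, 178, 134]), (325, [48, 43, 39]), (327, [31, 31, 33]), (329, [28, 27, 31]), (331, [28, 28, 28]), (333, [33, 33, 32]), (335, [31, 31, 29]), (337, [26, 25, 22]), (339, [32, 28, 28])]
bd+x [491.5 103. ] [(93, [239, 234, 220]), (95, [241, 236, 222]), (97, [242, 236, 223]), (99, [185, 163, 135]), (101, [221, 182, 137]), (103, [219, 180, 136]), (105, [215, 177, 134]), (107, [210, 173, 131]), (109, [213, 176, 131]), (111, [217, 179, 135]), (113, [218, 180, 135])]
-x [424.8 318.7] [(313, [16, 34, 67]), (315, [27, 40, 66]), (317, [27, 29, 31]), (319, [24, 26, 28]), (321, [30, 30, 31]), (323, [24, 27, 29]), (325, [26, 24, 28])]
bd-x [399.  329.9] [(320, [19, 21, 27]), (322, [26, 25, 30]
[... 469 characters left out ...]
)]
-x [373.8 319.5] [(313, [23, 25, 29]), (315, [27, 27, 32]), (317, [28, 25, 29]), (319, [24, 25, 26]), (321, [22, 24, 24]), (323, [23, 24, 26]), (325, [23, 21, 25])]
bd-x [355.8 330.5] [(321, [189, 156, 116]), (323, [25, 27, 29]), (325, [24, 25, 24]), (327, [20, 21, 20]), (329, [23, 25, 29]), (331, [26, 24, 28]), (333, [24, 26, 25]), (335, [24, 24, 26]), (337, [17, 16, 21]), (339, [25, 28, 26]), (341, [21, 23, 24])]
bd+x [383.3 101.2] [(91, [241, 235, 221]), (93, [240, 234, 219]), (95, [238, 232, 218]), (97, [181, 157, 127]), (99, [227, 193, 148]), (101, [222, 186, 142]), (103, [220, 184, 141]), (105, [219, 181, 139]), (107, [219, 182, 140]), (109, [221, 183, 138]), (111, [223, 189, 143])]
```

The pushing force is 8.2 N, the centring offset is about 3 mm, and the tray is parallel and flat. Handing in.

```bash
python3 -c "
from rig import manip
print(manip.sign_off())"
```

```text
the job is handed in; nothing more can be done
None
```

I handed the job in at about 24 s, but no verdict came back, so success rests on my own measurements: both adapters lie in the wooden box, and the arm is still holding the empty tray flat on the board, about 3 mm off centre and square to it, pressed on the stop at about 8 N by the wrist force reading.

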